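# Return the tumbler's steel balls to their jar

### The job

The steel balls from the tumbler lie in the scoop that was pushed under the riser, with only its spout showing: draw it out onto the open bench, keeping the balls in it, and let go of it there. Take it again by its handle, gently rest its turned-down lip just inside the jar's mouth while the scoop is still about level, and only then tip it there until every ball is in the jar, spilling none. Set the empty scoop back down flat on the open bench, leaving the jar standing and the tin, brush and jar cap where they are.

Things in the scene. Friction and masses are not known exactly. Their poses are not given: they have to be found in the camera images.
- scoop: loose V-bottomed sheet-steel scoop pan, 209 mm long over all, 250 g empty, open spout and wooden handle. Origin under the pan at bench level when it stands on its two skids; the spout points to -x, the handle to +x, z up. Pan x -46 to +52 mm, 78 mm wide, narrowing to the spout from x = -12 mm, rim 48 mm up; trough bottom 16 mm up. It slides on the bench when pulled
- scoop_handle: the scoop's wooden handle, a bar 66 mm long (along the scoop's x), 20 mm wide (y), 25 mm high, at the back of the pan; origin at its centre, 86 mm behind and 38 mm above the scoop's origin; same axes as the scoop
- scoop_mid (a point): point inside the scoop's pan, on its middle line, 26 mm above the bench, straight above the scoop's origin
- scoop_spout (a point): middle of the U-shaped spout, 21 mm behind the lip tip, 24 mm up when the scoop stands. The spout is 27 mm wide outside, 22 mm inside, x -45 to -90 mm of the scoop; its 2.5 mm side walls, some 16 to 36 mm up, can be pinched here from above. Its floor rises 12 degrees to x = -70 mm, then bends down 25 degrees to the lip
- scoop_lip (a point): tip of the turned-down lip, underside of the floor: 88 mm ahead of the scoop's origin and 10 mm up when the scoop stands. From the tip the underside runs back 21 mm, rising at 25 degrees, to the bend; in the jar it rests on the near edge of the mouth, about 10 to 13 mm behind the tip
- scoop_tail (a point): rear end of the handle, 119 mm behind the scoop's origin, 38 mm above the bench
- jar: loose green glass jar with no cap on, 80 mm across, 108 mm high, about 0.45 kg, standing upright; origin under its centre. Shoulder from 70 to 90 mm up, then an upright neck 51 mm across outside; base 6 mm thick
- jar_mouth (a point): centre of the jar's mouth, level with its rim 108 mm above the bench; the opening is 45 mm across, its wall 3 mm thick
- riser: fixed low grey riser shelf, 200 mm deep (x), 320 mm wide (y), carrying a roller tumbler; origin on the bench under its middle, open front at its x = -100 mm. Board 64 to 76 mm up, side panels at y = -155 and +155 mm. The tumbler stands on x -15 to +95 mm of the board, up to 225 mm above the bench. The scoop starts partly under it, spout out of the front by 70 to 85 mm
- ball1_center (a point): loose steel ball, 18 mm across, 24 g; this point is its centre. All four start in a row along the bottom of the scoop. They roll out over the spout only once it is tipped more than about 12 degrees nose-down; tipped 45 degrees they run out in a second or two
- ball2_center (a point): loose steel ball, 18 mm across, 24 g; this point is its centre. All four start in a row along the bottom of the scoop. They roll out over the spout only once it is tipped more than about 12 degrees nose-down; tipped 45 degrees they run out in a second or two
- ball3_center (a point): loose steel ball, 18 mm across, 24 g; this point is its centre. All four start in a row along the bottom of the scoop. They roll out over the spout only once it is tipped more than about 12 degrees nose-down; tipped 45 degrees they run out in a second or two
- ball4_center (a point): loose steel ball, 18 mm across, 24 g; this point is its centre. All four start in a row along the bottom of the scoop. They roll out over the spout only once it is tipped more than about 12 degrees nose-down; tipped 45 degrees they run out in a second or two
- jar_cap: bystander: the jar's black screw cap, 57 mm across, 19 mm high, lying on the bench; origin under its centre
- tin: bystander: tin of polishing paste, 68 mm across, 75 mm high, standing on the bench; origin under its centre
- brush: bystander: bench brush 190 mm long lying on the bench; origin under its middle, x along it
There are look-alikes about, which are no part of the job. Several things look just like the jar: the one meant starts nearest to the robot's base.

How it is judged:
On the way, in this order (a step that is already met when the one before it is completed fails the run):
1. the scoop is out from under the riser, standing flat on the bench with the balls in it, and let go ((x of scoop_tail in the frame of riser below -0.1 m or y of scoop_tail in the frame of riser above 0.17 m or y of scoop_tail in the frame of riser below -0.17 m) and angle between scoop's own z axis and vertical below 0.07 rad and height (world z) of scoop below 0.006 m and contact force between the fingers and scoop below 0.05 N and distance between each of ball1_center, ball2_center, ball3_center, ball4_center and scoop_mid below 0.075 m), for 0.2 s.
2. held by the handle and about level (within 14 degrees), balls still in it, the scoop rests with its lip just inside the jar's mouth, touching the jar (contact force between the fingers and scoop_handle above 1 N and contact force between scoop and jar above 0.2 N and angle between scoop's own z axis and vertical below 0.25 rad and horizontal distance between scoop_lip and jar_mouth below 0.0225 m and z of scoop_lip in the frame of jar_mouth between -0.035 and 0 m and distance between each of ball1_center, ball2_center, ball3_center, ball4_center and scoop_mid below 0.075 m), for 0.2 s.
3. the scoop is tipped (more than 17 degrees) with its lip still in the mouth (angle between scoop's own z axis and vertical above 0.3 rad and horizontal distance between scoop_lip and jar_mouth below 0.0225 m and z of scoop_lip in the frame of jar_mouth between -0.035 and 0 m), for 0.2 s.
At the end, for the whole second after the job is handed in: All four balls lie inside the jar, the jar stands upright on the bench (within 3 degrees), and the scoop stands flat on the open bench (within 4 degrees, its underside within 6 mm of the bench), its handle clear of the riser, at rest and let go (horizontal distance between each of ball1_center, ball2_center, ball3_center, ball4_center and jar_mouth below 0.042 m and z of each of ball1_center, ball2_center, ball3_center, ball4_center in the frame of jar_mouth below -0.02 m and (x of scoop_tail in the frame of riser below -0.1 m or y of scoop_tail in the frame of riser above 0.17 m or y of scoop_tail in the frame of riser below -0.17 m) and angle between scoop's own z axis and vertical below 0.07 rad and height (world z) of each of scoop, jar below 0.006 m and contact force between the fingers and scoop below 0.05 N and linear speed of scoop below 0.02 m/s and angle between jar's own z axis and vertical below 0.05 rad); the robot touches nothing.
It fails at once if a ball gets onto the bench or the floor (height (world z) of any of ball1_center, ball2_center, ball3_center, ball4_center below 0.0115 m).
It fails at once if the jar is tipped by more than 14 degrees (angle between jar's own z axis and vertical above 0.25 rad).
It fails at once if the scoop bears on the jar with more than 25 N (contact force between scoop and jar above 25 N).
It fails at once if the tin, the brush or the jar cap is moved by more than 30 mm (distance of any of tin, brush, jar_cap from where it was at the start of the episode above 0.03 m).
It also fails if it takes over 64 s, if anything falls off the work surface, if the arm or the gripper's body presses on something with over 40 N, if the wrist force passes 120 N, or if a joint passes its speed limit or range.

### The arm

A 6-joint arm with a two-finger parallel gripper is mounted at the origin on the work surface. World frame = base frame: x ahead of the robot, y to its left, z up, the work surface at z = 0. Lengths are in m, angles in rad, forces in N, time in s.
With the tool pointing down it reaches from about 0.375 to 0.825 m from the base axis. Payload 5.5 kg.
Tool frame: the origin (TCP) lies on the centre line of the jaws, within the pads' length; the fingertips stand 22 mm ahead of it and the grasp point (between the pads) lies 3 mm ahead of it; z points along the fingers, y is the line along which they close (so a half turn about z gives the same grasp; the last joint's range is limited). The gripper opens to 85 mm and grips with 20 to 120 N. Pads are 22 mm wide; open, the fingers measure 114 mm over their backs; the gripper's body (76 mm by 85 mm) begins 54 mm behind the grasp point. The pads swing forward as they close: fully open they stand 13 mm farther back than shut.
Start: joints at [1.234, 0.314, -0.047, 1.21, 0, 1.571], TCP at [0.198, 0.566, 0.253] pointing down, gripper open.
Joint ranges: [-2.67, 2.67], [-0.69, 1.73], [-1.03, 1.25], [-2.08, 2.16], [-1.42, 1.45], [-3.14, 3.14]. Speed limits (rad/s): [2.39, 2.39, 3.01, 3.14, 3.14, 3.14].

### API

Orientations are given as [roll, pitch, yaw] about the fixed x, y, z axes, in that order (R = Rz(yaw) Ry(pitch) Rx(roll)).
In Python, from rig import manip gives the robot as it stands.
- The arm moves only by the tool drive_tool, never from a script. Its argument "targets" is a list of rows, each a list of 7 numbers: the opening, from 0 (shut) to 1 (fully open), then the shift along the tool's x, y, z in cm, then the turn, a rotation vector about the tool's x, y, z in rad. A call has exactly 8 rows; each row shifts and turns the commanded pose from where the row before left it, along the tool's axes as they then stand; what a row does not reach is not made up. A row lasts 1/8 s, in which the tool goes at most 62.5 mm and 10.7 degrees, less where a joint would pass 70% of its speed; a pose out of reach is approached as far as the arm can. A call is refused whole if a number of a shift passes 6.25 or a number of a turn 0.188, either way. A call with a gripper value outside its range is refused whole. The fingers move at their own pace and stop on an object; "grip_force" is the grip in N (left out, the last holds). Time passes only in rows, so rows that do not move let the fingers close, or fill a call up. It gives the time, the measured TCP pose, the force, the opening and the grip force at its end, in the units of the state.
- manip.get_state(): the state, without advancing time (a new reading comes with each control period).
- manip.camera(name): name is "scene" or "top"; returns the picture (480x640x3 uint8, red, green, blue); there is no depth.
- manip.calibration(name): a dict with "mtx" (3x3 intrinsics, pixels), "R" (3x3) and "t" (3): a world point X has camera coordinates R X + t. Camera axes: x right, y down, z forward; pixel columns grow to the right and rows downward; lengths in m; the calibration is good to about 2 mm. A picture is of the moment at which its call begins. calibration takes no time and is no camera call.
- manip.finish_job(): hands the job in; it is judged then, once.
Trained networks look in the newest picture that a camera, given by its name, has taken for a name from the list of things; names that differ only in an ending like _2 or _b are one class to them, and where a whole thing is asked for, a point or a joint stands for the part that bears it (a point fixed in the world has none). Each returns a list of dicts, best first, with "p" (0 to 1); they miss things now and then, are a little off and sometimes report something else, mostly with a low value. They report only what shows in the picture. A call takes as long as a camera call. They do not tell look-alikes from the thing itself.
- manip.regions_of(camera, query): "mask" (480x640 bool, what is visible of it) and "at" ([column, row] in pixels, amid what is visible of it).
The state is a dict: "t": time; "joint_pos": joint angles; "qvel": joint speeds; "joint_efforts": joint torques, N m; "position": TCP position; "orientation": TCP orientation; "contact_force": force on the tool from outside, world axes, zero at the start; "moment": the same for the moment, N m; "grip_width": finger opening in m; "grasp_force": force on a finger pad.
Only numpy, scipy, OpenCV 4.12 (cv2) and the standard library are available. Lean on these libraries where they do the work, as an engineer would, in place of code of your own. Each camera call takes 0.05 s, during which the arm holds its last target. There are 200 camera calls.

## Working session

There is one attempt and no reset: what is moved stays moved. The work goes in short steps, Python scripts to look and compute and a tool call to move; the robot and the scene stay as the last step left them, time stands still between calls to the robot, and variables do not carry over. Pictures are saved under pics/ and viewed, at most 10 in all, crops included, and the job is handed in when it is done.

Besides the shell and the picture viewer there is one more tool, called after "Emit:" as name(argument=value, ...), one argument or row to a line, values as JSON. drive_tool: Moves the arm, as the interface text tells. Its arguments: {"type":"object","properties":{"targets":{"type":"array"},"grip_force":{"type":"number"}},"required":["targets"]}

```bash
mkdir -p pics; cat > h.py <<'E'
import numpy as np, cv2
from rig import manip
from scipy.spatial.transform import Rotation as Ro
def cal(c):
    d=manip.calibration(c); return np.array(d["mtx"]),np.array(d["R"]),np.array(d["t"])
def ray(c,px,z):
    K,R,t=cal(c); o=-R.T@t; d=R.T@np.linalg.solve(K,[px[0],px[1],1.]); return o+d*(z-o[2])/d[2]
def proj(c,X):
    K,R,t=cal(c); p=K@(R@np.array(X)+t); return p[:2]/p[2]
def save(c,n):
    im=manip.camera(c); cv2.imwrite(f"pics/{n}.png",im[:,:,::-1]); return im
E
python3 - <<'E'
from h import *
a=save("scene","s0");b=save("top","t0")
for c in("scene","top"):
    K,R,t=cal(c); print(c,-R.T@t, R[2])
    for q in("scoop","scoop_spout","scoop_lip","jar","jar_mouth","riser","jar_cap","tin","brush"):
        print(q,[(round(r["p"],2),np.round(r["at"]).tolist(),int(r["mask"].sum())) for r in manip.regions_of(c,q)[:5]])
print(manip.get_state())
E
```

```text
scene [ 0.95038749 -0.75310234  0.91522099] [-0.35580752  0.62119829 -0.69822181]
scoop [(0.85, [372.0, 200.0], 711)]
scoop_spout [(0.92, [377.0, 201.0], 610)]
scoop_lip [(0.78, [376.0, 203.0], 740)]
jar [(0.83, [241.0, 383.0], 2430), (0.74, [252.0, 315.0], 1949), (0.71, [171.0, 383.0], 2411), (0.61, [330.0, 327.0], 2026), (0.46, [376.0, 204.0], 614)]
jar_mouth [(0.92, [166.0, 386.0], 2442), (0.81, [246.0, 380.0], 2320), (0.75, [254.0, 315.0], 1996), (0.67, [330.0, 327.0], 2022), (0.33, [373.0, 203.0], 718)]
riser [(0.69, [407.0, 156.0], 9927)]
jar_cap [(0.61, [201.0, 284.0], 577)]
tin [(0.97, [404.0, 299.0], 1292), (0.73, [375.0, 204.0], 653)]
brush [(0.97, [356.0, 384.0], 1568)]
top [ 0.2846263  -0.04687458  1.29474748] [ 0.2138783   0.02156081 -0.97662234]
scoop [(0.59, [233.0, 240.0], 540)]
scoop_spout [(0.6, [233.0, 236.0], 458)]
scoop_lip [(0.9, [232.0, 237.0], 434)]
jar [(0.84, [411.0, 269.0], 1000), (0.84, [465.0, 246.0], 1090), (0.82, [497.0, 289.0], 1091), (0.67, [396.0, 207.0], 961)]
jar_mouth [(0.95, [494.0, 292.0], 1180), (0.86, [468.0, 245.0], 1057), (0.67, [394.0, 209.
[... 199 characters left out ...]
 172.0], 743)]
{'t': 1.0, 'joint_pos': array([ 1.23401174e+00,  3.13490631e-01, -4.70864783e-02,  1.21019503e+00,
       -1.78727155e-05,  1.57078929e+00]), 'qvel': array([ 0.00060122,  0.00064835,  0.00181487,  0.0010369 , -0.00015367,
       -0.0003855 ]), 'joint_efforts': array([-7.24652964e-04, -5.39466190e+01,  3.40057576e+01,  1.38480096e-03,
       -1.64353664e-04,  5.31032157e-06]), 'position': array([0.19827939, 0.56629647, 0.25331105]), 'orientation': array([3.14156846e+00, 1.78728857e-05, 2.80481510e+00]), 'contact_force': array([ 0.64460179, -0.1762688 ,  0.44638131]), 'moment': array([-0.00266473,  0.02720389,  0.04569245]), 'grasp_force': 0.0, 'grip_width': 0.08544876360154338}
```

```bash
ls; sleep 1
```

```text
h.py
pics
```

View both.

View pics/s0.png

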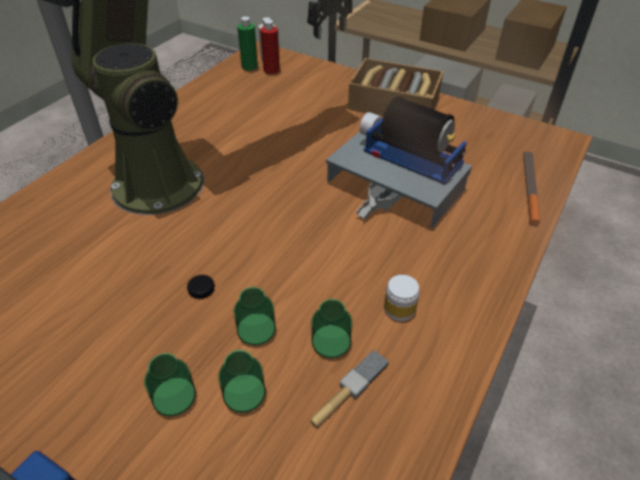

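View pics/t0.png

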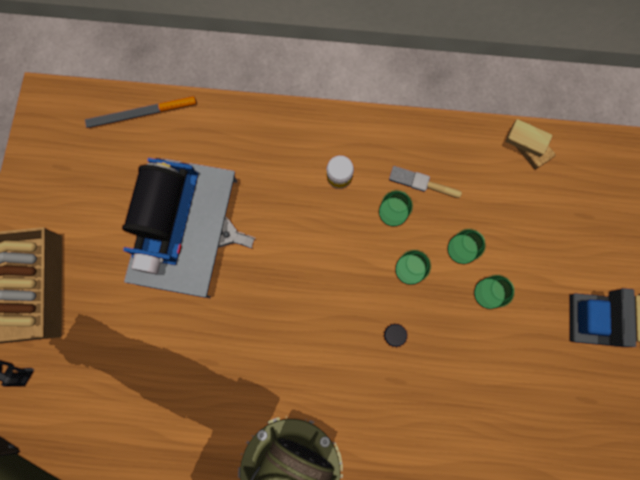

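```bash
python3 - <<'E'
from h import *
for c,l in(("scene",[(241,383),(252,315),(169,384),(330,327)]),("top",[(411,269),(466,246),(496,290),(395,208)])):
    for p in l: 
        x=ray(c,p,.055); print(c,p,x.round(3),np.hypot(x[0],x[1]).round(3))
for n,c,p,z in (("cap","top",(398,334),.01),("tin","top",(343,171),.04),("brush","top",(419,182),.02),("spout","top",(233,238),.025),("spout","scene",(375,202),.025),("tin","scene",(404,299),.04)): print(n,ray(c,p,z).round(3))
a=cv2.imread("pics/s0.png")[120:260,290:470]; cv2.imwrite("pics/c1.png",cv2.resize(a,None,fx=4,fy=4,interpolation=cv2.INTER_CUBIC))
a=cv2.imread("pics/t0.png")[60:440,60:330]; cv2.imwrite("pics/c2.png",cv2.resize(a[90:230,100:250],None,fx=4,fy=4,interpolation=cv2.INTER_CUBIC))
E
```

```text
scene (241, 383) [ 0.574 -0.388  0.055] 0.692
scene (252, 315) [ 0.502 -0.256  0.055] 0.563
scene (169, 384) [ 0.466 -0.454  0.055] 0.651
scene (330, 327) [ 0.648 -0.202  0.055] 0.679
top (411, 269) [ 0.495 -0.245  0.055] 0.552
top (466, 246) [ 0.565 -0.376  0.055] 0.679
top (496, 290) [ 0.463 -0.452  0.055] 0.647
top (395, 208) [ 0.645 -0.196  0.055] 0.674
cap [ 0.338 -0.23   0.01 ]
tin [ 0.735 -0.059  0.04 ]
brush [ 0.731 -0.258  0.02 ]
spout [0.536 0.203 0.025]
spout [0.542 0.208 0.025]
tin [ 0.739 -0.052  0.04 ]
```

```bash
python3 - <<'E'
import cv2,numpy as np
s=cv2.imread("pics/s0.png");t=cv2.imread("pics/t0.png")
f=lambda a:cv2.resize(a,(400,300),interpolation=cv2.INTER_CUBIC)
# scene scoop 320..420 x150..225 ; top scoop 205..265,210..255 ; jars
cv2.imwrite("pics/c3.png",np.vstack([np.hstack([f(s[160:235,330:430]),f(t[210:255,205:265])]),np.hstack([f(s[275:350,205:305]),f(t[236:296,370:450])])]))
E
```

```text
(no output)
```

View pics/c3.png

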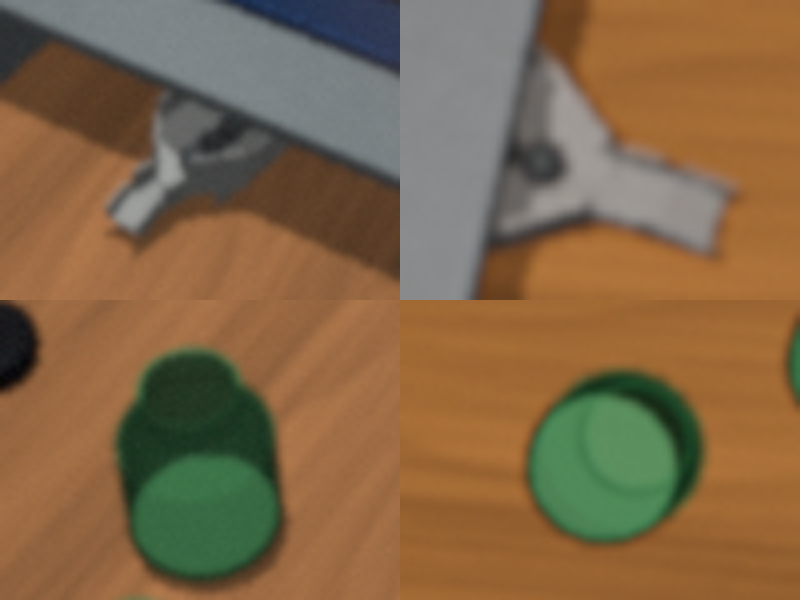

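```bash
cat >> h.py <<'E'
def T(p=None,yaw=0,tilt=0,R=None): pass
def rows(P0,R0,P1,R1,n,op):
    "n rows from pose 0 to pose 1; local shift, then local turn"
    w=Ro.from_matrix(R0.T@R1).as_rotvec()
    for i in range(n):
        Ra=R0@Ro.from_rotvec(w*i/n).as_matrix()
        s=Ra.T@(P1-P0)/n*100
        print([op]+np.round(s,2).tolist()+np.round(w/n,3).tolist())
def cur():
    s=manip.get_state(); return s["position"],Ro.from_euler("xyz",s["orientation"]).as_matrix()
def down(yaw): return Ro.from_euler("xyz",[np.pi,0,yaw]).as_matrix()
E
python3 - <<'E'
from h import *
print("riser",[ray("top",p,.076)[:2].round(3) for p in((235,172),(209,297),(127,282))])
print("jar mouth",ray("top",(416.4,264),.108).round(3),ray("scene",(252.5,297.5),.108).round(3))
print("jar base",ray("top",(411,269.4),.003).round(3),ray("scene",(256.7,328.7),.003).round(3))
tip=[ray("top",p,.025)[:2] for p in((255.2,238.5),(252.2,247.5))]
nk=[ray("top",p,.036)[:2] for p in((237.2,232.5),(233.5,241.5))]
a=np.mean(tip,0);b=np.mean(nk,0);d=b-a
print("tip",a.round(3),"neck",b.round(3),np.linalg.norm(d),"yaw",np.arctan2(d[1],d[0]),np.linalg.norm(tip[0]-tip[1]),np.linalg.norm(nk[0]-nk[1]))
for x0,y0 in((131,235),(120,205)):
    print("scene tip",ray("scene",(330+x0/4,160+y0/4),.015).round(3))
for c in("top","scene"):
    m=manip.regions_of(c,"scoop_spout")[0]["mask"]; ys,xs=np.nonzero(m); print(c,xs.min(),xs.max(),ys.min(),ys.max())
    X=np.array([ray(c,p,.028)[:2] for p in zip(xs,ys)]); e,v=np.linalg.eigh(np.cov(X.T)); print(X.mean(0),v[:,1])
E
```

```text
riser [array([0.694, 0.21 ]), array([0.379, 0.23 ]), array([0.395, 0.43 ])]
jar mouth [ 0.499 -0.249  0.108] [ 0.506 -0.252  0.108]
jar base [ 0.503 -0.254  0.003] [ 0.503 -0.249  0.003]
tip [0.528 0.149] neck [0.537 0.195] 0.046857266590017974 yaw 1.3830348275295532 0.024197291429402298 0.024602978247254055
scene tip [0.54  0.147 0.015]
scene tip [0.522 0.168 0.015]
top 220 252 218 246
[0.54265897 0.19878374] [0.42484416 0.9052665 ]
scene 358 401 183 217
[0.5461741  0.21203931] [0.11203993 0.99370371]
```

```bash
python3 - <<'E'
from h import *
P,R=cur(); 
A=np.array([.34,.23,.23]);B=np.array([.532,.171,.12]); R1=down(1.36)
rows(P,R,A,R1,8,.6);rows(A,R1,B,R1,6,.6)
E
```

```text
[0.6, -3.06, -3.38, 0.29, -0.0, 0.0, 0.181]
[0.6, -3.62, -2.78, 0.29, -0.0, 0.0, 0.181]
[0.6, -4.06, -2.08, 0.29, -0.0, 0.0, 0.181]
[0.6, -4.37, -1.32, 0.29, -0.0, 0.0, 0.181]
[0.6, -4.53, -0.51, 0.29, -0.0, 0.0, 0.181]
[0.6, -4.55, 0.31, 0.29, -0.0, 0.0, 0.181]
[0.6, -4.42, 1.12, 0.29, -0.0, 0.0, 0.181]
[0.6, -4.15, 1.9, 0.29, -0.0, 0.0, 0.181]
[0.6, -0.29, 3.33, 1.83, 0.0, 0.0, 0.0]
[0.6, -0.29, 3.33, 1.83, 0.0, 0.0, 0.0]
[0.6, -0.29, 3.33, 1.83, 0.0, 0.0, 0.0]
[0.6, -0.29, 3.33, 1.83, 0.0, 0.0, 0.0]
[0.6, -0.29, 3.33, 1.83, 0.0, 0.0, 0.0]
[0.6, -0.29, 3.33, 1.83, 0.0, 0.0, 0.0]
```

Emit:
drive_tool(
  targets=[
    [0.6,-3.06,-3.38,0.29,0,0,0.181],
    [0.6,-3.62,-2.78,0.29,0,0,0.181],
    [0.6,-4.06,-2.08,0.29,0,0,0.181],
    [0.6,-4.37,-1.32,0.29,0,0,0.181],
    [0.6,-4.53,-0.51,0.29,0,0,0.181],
    [0.6,-4.55,0.31,0.29,0,0,0.181],
    [0.6,-4.42,1.12,0.29,0,0,0.181],
    [0.6,-4.15,1.9,0.29,0,0,0.181],
  ],
  grip_force=30,
)

```text
t: 2.1
position: [0.34, 0.2285, 0.2303]
orientation: [3.141, -0.001, 1.351]
contact_force: [0.1, 1.0, -0.0]
grip_width: 0.0516
grasp_force: 0.0
```

Emit:
drive_tool(
  targets=[
    [0.6,-0.29,3.33,1.83,0,0,0],
    [0.6,-0.29,3.33,1.83,0,0,0],
    [0.6,-0.29,3.33,1.83,0,0,0],
    [0.6,-0.29,3.33,1.83,0,0,0],
    [0.6,-0.29,3.33,1.83,0,0,0],
    [0.6,-0.29,3.33,1.83,0,0,0],
    [0.6,0,0,0,0,0,0],
    [0.6,0,0,0,0,0,0],
  ],
)

```text
t: 3.1
position: [0.5306, 0.1704, 0.1203]
orientation: [-3.141, 0.0, 1.357]
contact_force: [0.4, -0.5, 0.7]
grip_width: 0.0511
grasp_force: 0.0
```

```bash
python3 - <<'E'
from h import *
a=save("scene","s1");b=save("top","t1")
P,R=cur();print(P,manip.get_state()["orientation"])
f=lambda a:cv2.resize(a[:,:,::-1],(400,300),interpolation=cv2.INTER_CUBIC)
cv2.imwrite("pics/c4.png",np.hstack([f(a[145:235,320:440]),f(b[195:270,200:300])]))
rows(P,R,np.array([.532,.171,.030]),down(1.36),4,.6)
E
```

```text
[0.5305706  0.17073874 0.12090239] [ 3.14141283e+00 -3.20146200e-04  1.35739837e+00]
[0.6, 0.01, 0.03, 2.27, 0.0, -0.0, -0.001]
[0.6, 0.01, 0.03, 2.27, 0.0, -0.0, -0.001]
[0.6, 0.01, 0.03, 2.27, 0.0, -0.0, -0.001]
[0.6, 0.01, 0.03, 2.27, 0.0, -0.0, -0.001]
```

View pics/c4.png

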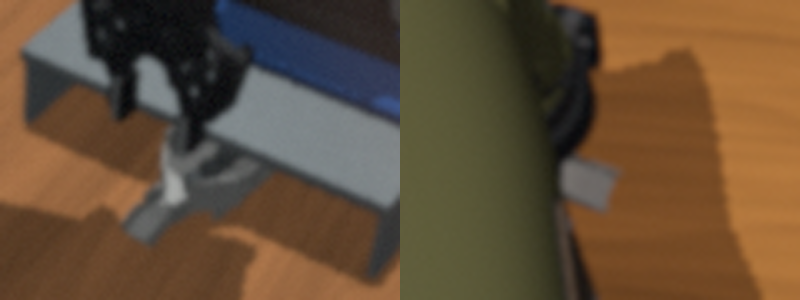

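The gripper hangs over the spout: in the scene crop the fingers are at (120,100) and (190,130), with the spout below at (150,220). In the top crop the lip shows beside the arm at (590,180). I'll descend and pinch.

Emit:
drive_tool(
  targets=[
    [0.6,0,0.1,2.2,0,0,0],
    [0.6,0,0,2.2,0,0,0],
    [0.6,0,0,2.2,0,0,0],
    [0.6,0,0,1.3,0,0,0],
    [0.6,0,0,1.2,0,0,0],
    [0.3,0,0,0,0,0,0],
    [0.1,0,0,0,0,0,0],
    [0,0,0,0,0,0,0],
  ],
  grip_force=30,
)

```text
t: 4.2
position: [0.5321, 0.1703, 0.0297]
orientation: [3.142, -0.0, 1.357]
contact_force: [-0.2, 0.8, -1.5]
grip_width: 0.0263
grasp_force: 34.4
```

Emit:
drive_tool(
  targets=[
    [0,0,0,0,0,0,0],
    [0,0,0,0,0,0,0],
    [0,-0.3,0,0,0,0,0],
    [0,-0.6,0,0,0,0,0],
    [0,-0.8,0,0,0,0,0],
    [0,-1,0,0,0,0,0],
    [0,-1,0,0,0,0,0],
    [0,-1,0,0,0,0,0],
  ],
)

```text
t: 5.2
position: [0.5221, 0.1236, 0.0295]
orientation: [3.141, -0.0, 1.357]
contact_force: [0.1, 1.7, 0.7]
grip_width: 0.0261
grasp_force: 34.7
```

Emit:
drive_tool(
  targets=[
    [0,-1.2,0,0,0,0,0],
    [0,-1.2,0,0,0,0,0],
    [0,-1.2,0,0,0,0,0],
    [0,-1.2,0,0,0,0,0],
    [0,-1.2,0,0,0,0,0],
    [0,-1.2,0,0,0,0,0],
    [0,-1.2,0,0,0,0,0],
    [0,-1.2,0,0,0,0,0],
  ],
)

```text
t: 6.2
position: [0.5015, 0.0297, 0.0293]
orientation: [-3.142, -0.0, 1.357]
contact_force: [0.2, 3.1, 2.0]
grip_width: 0.0261
grasp_force: 34.9
```

Emit:
drive_tool(
  targets=[
    [0,-1.2,0,0,0,0,0],
    [0,-1.2,0,0,0,0,0],
    [0,-1.2,0,0,0,0,0],
    [0,-1.2,0,0,0,0,0],
    [0,-1,0,0,0,0,0],
    [0,-0.6,0,0,0,0,0],
    [0,-0.3,0,0,0,0,0],
    [0,0,0,0,0,0,0],
  ],
)

```text
t: 7.2
position: [0.4873, -0.0356, 0.0293]
orientation: [-3.142, 0.001, 1.356]
contact_force: [-0.5, 0.5, 4.0]
grip_width: 0.0264
grasp_force: 35.1
```

Emit:
drive_tool(
  targets=[
    [0.35,0,0,0,0,0,0],
    [0.5,0,0,0,0,0,0],
    [0.6,0,0,0,0,0,0],
    [0.6,0,0,-1,0,0,0],
    [0.6,0,0,-2,0,0,0],
    [0.6,0,0,-3,0,0,0],
    [0.6,0,0,-4,0,0,0],
    [0.6,0,0,-3,0,0,0],
  ],
)

```text
t: 8.2
position: [0.4879, -0.0351, 0.1617]
orientation: [3.14, -0.0, 1.357]
contact_force: [0.1, 0.4, 0.3]
grip_width: 0.0511
grasp_force: 0.0
```

```bash
python3 - <<'E'
from h import *
a=save("scene","s2");b=save("top","t2")
s=manip.get_state();print(s["position"],s["orientation"],s["joint_pos"].round(2),s["t"])
f=lambda a:cv2.resize(a[:,:,::-1],(400,300),interpolation=cv2.INTER_CUBIC)
cv2.imwrite("pics/c5.png",np.hstack([f(a[170:320,230:430]),f(b[180:330,200:400])]))
for c in("top","scene"):
  for q in("scoop_handle","scoop","ball1_center"):
    print(c,q,[(round(r["p"],2),r["at"],int(r["mask"].sum())) for r in manip.regions_of(c,q)])
E
```

```text
[ 0.49004303 -0.03523815  0.16337084] [ 3.13495647e+00 -8.17947252e-04  1.35688612e+00] [-0.07  0.16 -0.45  0.95 -0.    1.71] 8.3
top scoop_handle [(0.61, [263.2, 244.1], 222)]
top scoop [(0.62, [265.8, 247.6], 276)]
top ball1_center []
scene scoop_handle [(0.75, [351.8, 213.1], 241)]
scene scoop [(0.86, [325.4, 229.4], 1486)]
scene ball1_center [(0.39, [250.4, 315.9], 1957)]
```

View pics/c5.png

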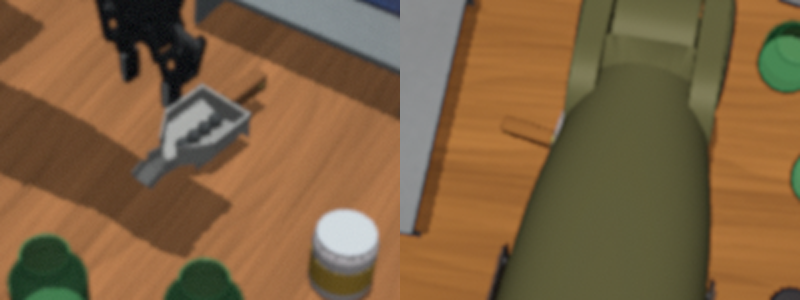

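```bash
python3 - <<'E'
from h import *
print(ray("top",(251.5,241.5),.045),ray("scene",(361.5,210),.045))
y=1.357;d=np.array([np.cos(y),np.sin(y)]);S=np.array([.487,-.0355])
for k,z in((.186,.045),(.153,.05),(.12,.05),(-.021,.012)):
    X=np.r_[S+d*k,z]; print(X,proj("top",X),proj("scene",X))
for c in("top","scene"):
    m=manip.regions_of(c,"scoop_handle")[0]["mask"]; ys,xs=np.nonzero(m)
    X=np.array([ray(c,p,.045)[:2] for p in zip(xs,ys)]); e,v=np.linalg.eigh(np.cov(X.T)); t=(X-S)@d
    print(c,X.mean(0),v[:,1],np.arctan2(*v[::-1,1]),"along",np.percentile(t,[1,99]),"side",np.median((X-S)@[-d[1],d[0]]))
P,R=cur();B=np.array([.5195,.1145,.14]);
rows(P,R,B,down(1.357),4,.6);rows(B,down(1.357),np.array([.5195,.1145,.041]),down(1.357),4,.6)
E
```

```text
[0.52750547 0.15187845 0.045     ] [0.53686172 0.14332605 0.045     ]
[0.52646386 0.14626524 0.045     ] [253.68941192 242.11965365] [358.27247182 207.84132215]
[0.51946221 0.11401657 0.05      ] [266.0285684  245.69090726] [349.47726694 212.89773582]
[0.51246056 0.0817679  0.05      ] [278.67273856 249.68609528] [340.32640845 219.68598491]
[ 0.4825444  -0.05602188  0.012     ] [332.86666514 269.26372396] [298.61488036 262.57407573]
top [0.52201037 0.12018758] [0.23008492 0.97317055] 1.3386313788478355 along [0.12912728 0.19164618] side -0.0012821894425892682
scene [0.52514834 0.12166304] [0.11729137 0.99309754] 1.4532343398423748 along [0.1311277 0.196371 ] side -0.0035333999462879725
[0.6, 3.83, 0.01, 0.46, -0.0, 0.0, -0.0]
[0.6, 3.83, 0.01, 0.46, -0.0, 0.0, -0.0]
[0.6, 3.83, 0.01, 0.46, -0.0, 0.0, -0.0]
[0.6, 3.83, 0.01, 0.46, -0.0, 0.0, -0.0]
[0.6, 0.0, -0.0, 2.48, 0.0, 0.0, 0.0]
[0.6, 0.0, -0.0, 2.48, 0.0, 0.0, 0.0]
[0.6, 0.0, -0.0, 2.48, 0.0, 0.0, 0.0]
[0.6, 0.0, -0.0, 2.48, 0.0, 0.0, 0.0]
```

Emit:
drive_tool(
  targets=[
    [0.6,3.9,-0.3,0.5,0,0,0],
    [0.6,3.9,0,0.5,0,0,0],
    [0.6,3.9,0,0.5,0,0,0],
    [0.6,3.9,0,0.5,0,0,0],
    [0.6,0,0,2.6,0,0,0],
    [0.6,0,0,2.8,0,0,0],
    [0.6,0,0,2.6,0,0,0],
    [0.6,0,0,2.0,0,0,0],
  ],
  grip_force=100,
)

```text
t: 9.7
position: [0.5168, 0.1179, 0.0375]
orientation: [-3.14, 0.001, 1.357]
contact_force: [-0.6, -0.1, -0.5]
grip_width: 0.0516
grasp_force: 0.0
```

```bash
python3 - <<'E'
from h import *
a=save("scene","s3")
P,R=cur();print(P)
print("along",(P[:2]-[.487,-.0355])@[np.cos(1.357),np.sin(1.357)])
print(proj("scene",P),proj("scene",P-[0,0,.022]))
cv2.imwrite("pics/c6.png",cv2.resize(a[150:290,250:430,::-1],None,fx=4,fy=4,interpolation=cv2.INTER_CUBIC))
E
```

```text
[0.51528561 0.11755023 0.03542337]
along 0.15556705319864056
[348.40329206 215.95821435] [348.03243753 222.62640679]
```

View pics/c6.png

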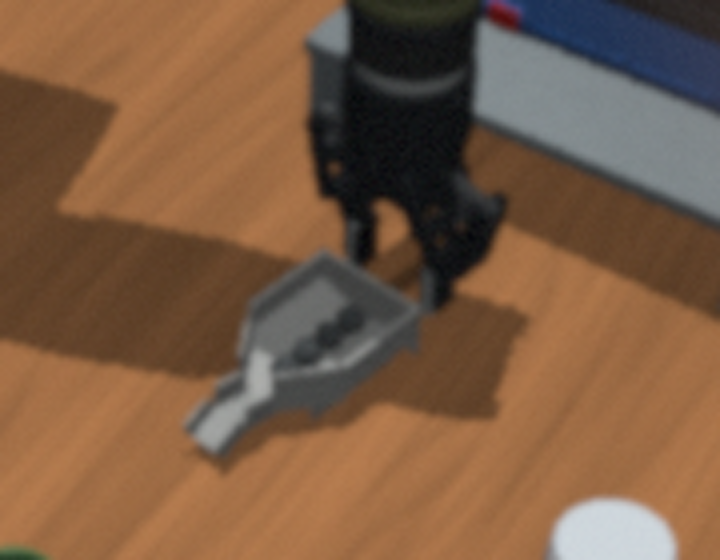

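The fingers straddle the handle, at about (360,240) and (435,290) in the crop, and the balls still lie in the pan. The tool sits about 6 mm off centre, so I'll correct that and grip.

Emit:
drive_tool(
  targets=[
    [0.6,0.1,0.6,-0.5,0,0,0],
    [0.6,0,0,0,0,0,0],
    [0.3,0,0,0,0,0,0],
    [0.15,0,0,0,0,0,0],
    [0,0,0,0,0,0,0],
    [0,0,0,0,0,0,0],
    [0,0,0,0,0,0,0],
    [0,0,0,0,0,0,0],
  ],
  grip_force=100,
)

```text
t: 10.75
position: [0.524, 0.1178, 0.0451]
orientation: [3.141, -0.0, 1.357]
contact_force: [-1.6, 0.3, 6.0]
grip_width: 0.0185
grasp_force: 96.8
```

Emit:
drive_tool(
  targets=[
    [0,0,0,-0.3,0,0,0],
    [0,0,0,-0.7,0,0,0],
    [0,0,0,-1,0,0,0],
    [0,0,0,-1.5,0,0,0],
    [0,0,0,-1.5,0,0,0],
    [0,0,0,-1,0,0,0],
    [0,0,0,-0.5,0,0,0],
    [0,0,0,0,0,0,0],
  ],
)

```text
t: 11.75
position: [0.5239, 0.1178, 0.1096]
orientation: [3.141, -0.0, 1.357]
contact_force: [0.3, 0.4, -5.1]
grip_width: 0.0182
grasp_force: 97.2
```

```bash
python3 - <<'E'
from h import *
a=save("scene","s4")
s=manip.get_state();P,R=cur();print(P,s["orientation"],s["contact_force"],s["moment"])
cv2.imwrite("pics/c7.png",cv2.resize(a[110:260,250:450,::-1],None,fx=4,fy=4,interpolation=cv2.INTER_CUBIC))
# predicted points if level, yaw 1.357, handle centre at P-(0,0,.003)
d=np.array([np.cos(1.357),np.sin(1.357),0]);n=np.array([-d[1],d[0],0]);
for off in(-.004,0,.004):
  for tl in(0,.1):
    O=P-[0,0,.003]; c,s_=np.cos(tl),np.sin(tl)
    f=lambda x,y,z:O+d*((x-.086+off)*c-(z-.038)*s_*-1*-1)+n*y+np.array([0,0,1])*((z-.038)*c+(x-.086)*s_)
    for q in((-.088,0,.012),(-.012,.039,.048),(-.012,-.039,.048),(.052,.039,.048),(.052,-.039,.048)):
        print(off,tl,q,((proj("scene",f(*q))-[250,110])*4).round())
E
```

```text
[0.52363041 0.1177085  0.10916902] [-3.14141632e+00  1.03723365e-04  1.35676497e+00] [-0.30487689  0.0773288  -4.52194174] [ 0.27702181 -0.13393391  0.01020481]
-0.004 0 (-0.088, 0, 0.012) [197. 528.]
-0.004 0 (-0.012, 0.039, 0.048) [241. 379.]
-0.004 0 (-0.012, -0.039, 0.048) [345. 444.]
-0.004 0 (0.052, 0.039, 0.048) [318. 326.]
-0.004 0 (0.052, -0.039, 0.048) [421. 387.]
-0.004 0.1 (-0.088, 0, 0.012) [202. 547.]
-0.004 0.1 (-0.012, 0.039, 0.048) [240. 392.]
-0.004 0.1 (-0.012, -0.039, 0.048) [344. 457.]
-0.004 0.1 (0.052, 0.039, 0.048) [317. 331.]
-0.004 0.1 (0.052, -0.039, 0.048) [420. 393.]
0 0 (-0.088, 0, 0.012) [202. 524.]
0 0 (-0.012, 0.039, 0.048) [246. 375.]
0 0 (-0.012, -0.039, 0.048) [349. 440.]
0 0 (0.052, 0.039, 0.048) [323. 323.]
0 0 (0.052, -0.039, 0.048) [426. 384.]
0 0.1 (-0.088, 0, 0.012) [207. 543.]
0 0.1 (-0.012, 0.039, 0.048) [245. 389.]
0 0.1 (-0.012, -0.039, 0.048) [348. 454.]
0 0.1 (0.052, 0.039, 0.048) [321. 328.]
0 0.1 (0.052, -0.039, 0.048) [424. 389.]
0.004 0 (-0.088, 0, 0.012) [207. 520.]
0.004 0 (-0.012, 0.039, 0.048) [251. 372.]
0.004 0 (-0.012, -0.039, 0.048) [354. 436.]
0.004 0 (0.052, 0.039, 0.048) [327. 319.]
0.004 0 (0.052, -0.039, 0.048) [430. 380.]
0.004 0.1 (-0.088, 0, 0.012) [212. 539.]
0.004 0.1 (-0.012, 0.039, 0.048) [250. 386.]
0.004 0.1 (-0.012, -0.039, 0.048) [353. 450.]
0.004 0.1 (0.052, 0.039, 0.048) [326. 325.]
0.004 0.1 (0.052, -0.039, 0.048) [429. 386.]
```

View pics/c7.png

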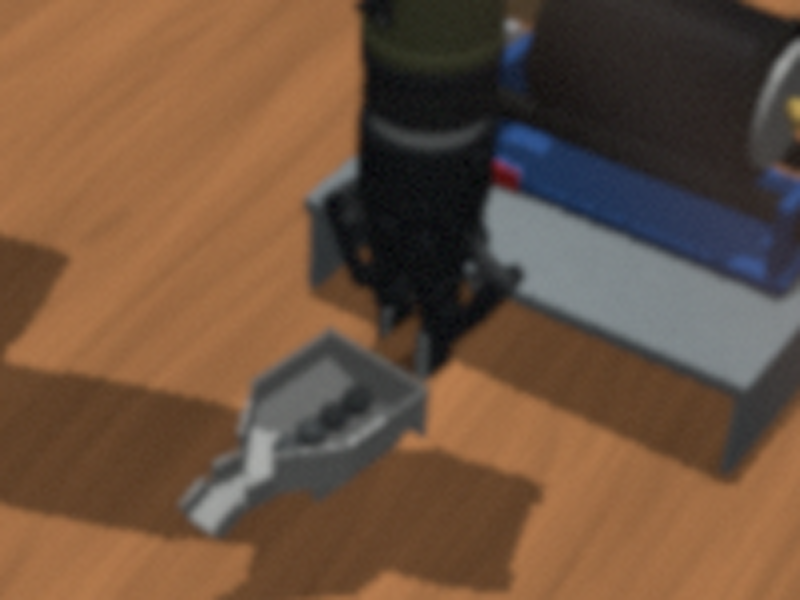

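Balls are in, the scoop is gripped level (tip seen at about (197,520) against a predicted (202,528)). Next I'll raise it and carry it to hover over the jar.

Emit:
drive_tool(
  targets=[
    [0,-0.3,0.1,-0.6,0,0,0],
    [0,-0.7,0.3,-0.9,0,0,0],
    [0,-1.0,0.4,-1.1,0,0,0],
    [0,-1.3,0.4,-1.1,0,0,0],
    [0,-1.4,0.4,-1.1,0,0,0],
    [0,-1.5,0.4,-1.0,0,0,0],
    [0,-1.5,0.4,-0.5,0,0,0],
    [0,-1.5,0.4,-0.3,0,0,0],
  ],
)

```text
t: 12.8
position: [0.5316, 0.0207, 0.1756]
orientation: [3.142, -0.0, 1.357]
contact_force: [0.6, -1.0, -3.5]
grip_width: 0.0182
grasp_force: 97.3
```

Emit:
drive_tool(
  targets=[
    [0,-1.5,0.5,0,0,0,0],
    [0,-1.5,0.5,0,0,0,0],
    [0,-1.5,0.5,0,0,0,0],
    [0,-1.4,0.5,0,0,0,0],
    [0,-1.2,0.4,0,0,0,0],
    [0,-0.9,0.3,0,0,0,0],
    [0,-0.5,0.1,0,0,0,0],
    [0,-0.2,0,0,0,0,0],
  ],
)

```text
t: 13.8
position: [0.5404, -0.0692, 0.1753]
orientation: [-3.141, -0.0, 1.357]
contact_force: [-0.3, 0.5, -3.5]
grip_width: 0.0184
grasp_force: 97.3
```

```bash
python3 - <<'E'
from h import *
a=save("scene","s5");b=save("top","t5")
s=manip.get_state();P,R=cur();print(P,s["orientation"],s["joint_pos"].round(2),s["contact_force"])
f=lambda a:cv2.resize(a[:,:,::-1],(400,300),interpolation=cv2.INTER_CUBIC)
cv2.imwrite("pics/c8.png",cv2.resize(np.hstack([f(a[220:340,200:360]),f(b[220:310,350:470])]),(800,300)))
d=np.array([np.cos(1.357),np.sin(1.357),0])
L=P-.174*d-[0,0,.035]; print("lip",L,"jar off along/side",(L[:2]-[.502,-.25])@d[:2],(L[:2]-[.502,-.25])@[-d[1],d[0]])
for X in(L,[.502,-.25,.108]): print(((proj("scene",X)-[200,220])*2.5).round(),((proj("top",X)-[350,220])/.3+[400,0]).round())
E
```

```text
[ 0.54038946 -0.06897559  0.17530701] [-3.14148219e+00 -1.37554374e-04  1.35689111e+00] [-0.13  0.26 -0.31  1.01  0.    1.66] [-0.53031305  0.49743927 -3.09782965]
lip [ 0.50347165 -0.23901404  0.14030701] jar off along/side 0.011048076014338545 0.0008927618895977459
[135. 154.] [616. 131.]
[129. 190.] [624. 142.]
```

View pics/c8.png

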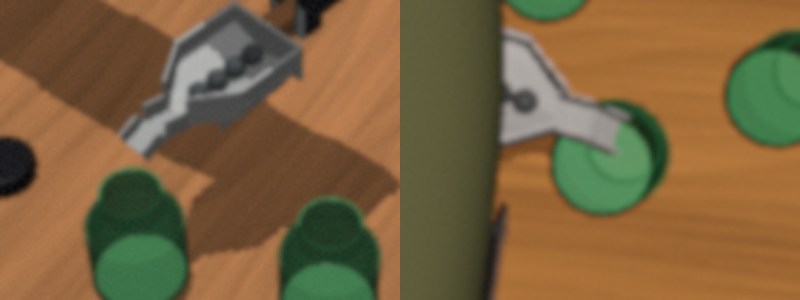

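The picture shows the four balls in the pan. The lip sits over the jar's near half, at (137,148) in the scene crop and (622,134) in the top crop; the mouth is at (132,193) and (622,145). I'll back off 2 mm and lower.

Emit:
drive_tool(
  targets=[
    [0,0.2,0,0.5,0,0,0],
    [0,0,0,0.7,0,0,0],
    [0,0,0,0.7,0,0,0],
    [0,0,0,0.5,0,0,0],
    [0,0,0,0.4,0,0,0],
    [0,0,0,0.2,0,0,0],
    [0,0,0,0,0,0,0],
    [0,0,0,0,0,0,0],
  ],
)

```text
t: 14.9
position: [0.5411, -0.0672, 0.1455]
orientation: [3.141, -0.0, 1.357]
contact_force: [-0.1, -0.3, -4.4]
grip_width: 0.0184
grasp_force: 97.2
```

Emit:
drive_tool(
  targets=[
    [0,0,0,0.1,0,0,0],
    [0,0,0,0.1,0,0,0],
    [0,0,0,0.1,0,0,0],
    [0,0,0,0.1,0,0,0],
    [0,0,0,0.1,0,0,0],
    [0,0,0,0.1,0,0,0],
    [0,0,0,0,0,0,0],
    [0,0,0,0,0,0,0],
  ],
)

```text
t: 15.9
position: [0.5413, -0.0671, 0.1397]
orientation: [3.141, -0.0, 1.357]
contact_force: [0.4, 3.6, 2.4]
grip_width: 0.0184
grasp_force: 98.4
```

```bash
python3 - <<'E'
from h import *
for i in range(4):
    b=save("top","t6"); s=manip.get_state(); print(s["contact_force"].round(2),s["moment"].round(3))
a=save("scene","s6")
print(s["position"])
f=lambda a:cv2.resize(a[:,:,::-1],(400,300),interpolation=cv2.INTER_CUBIC)
cv2.imwrite("pics/c9.png",np.hstack([f(a[220:340,200:360]),f(b[220:310,350:470])]))
E
```

```text
[1.54 2.75 2.79] [-0.098  0.188 -0.044]
[0.25 4.26 3.12] [-0.016  0.132 -0.054]
[0.75 4.   2.77] [-0.064  0.083 -0.035]
[1.03 3.39 3.48] [-0.101  0.14   0.017]
[ 0.54116414 -0.06707496  0.13949663]
```

View pics/c9.png

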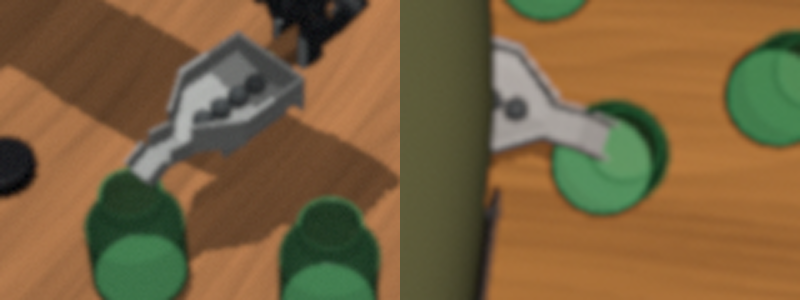

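The lip lies inside the near half of the mouth at (140,175) in the scene crop. The force direction (up and back) fits the sloped lip bearing on the rim at about 7 N. Next I'll plan the tip about the lip.

```bash
cat > tip.py <<'E'
from h import *
d=np.array([np.cos(1.357),np.sin(1.357),0]);z=np.array([0,0,1.]);k=np.cross(d,z)
S=np.array([0,5,10,20,30,55.]);A=np.array([10,9,8.5,8,7,6.5])/1e3;Z=np.array([-2.,-3,-4,-6,-8,-9])/1e3
def pose(th,J=np.array([.502,-.25,.108]),v=(.177,.035)):
    t=np.radians(th);a=np.interp(th,S,A);zz=np.interp(th,S,Z)
    lat=0.0013*z*0
    return J+d*(a+v[0]*np.cos(t)-v[1]*np.sin(t))+z*(zz+v[0]*np.sin(t)+v[1]*np.cos(t)), Ro.from_rotvec(k*t).as_matrix()@down(1.357)
def seq(P,R,ths):
    for th in ths:
        P1,R1=pose(th); s=R.T@(P1-P)*100; w=Ro.from_matrix(R.T@R1).as_rotvec()
        print([0]+s.round(2).tolist()+w.round(3).tolist()); P,R=P1,R1
E
python3 - <<'E'
from tip import *
P,R=cur();print(P,pose(0)[0],pose(50)[0])
seq(P,R,[0,1,2.5,4,5.5,7,8.5,10]);print()
seq(*pose(10),np.arange(11.5,22.1,1.5));print()
seq(*pose(22),np.arange(24,38.1,2));print()
seq(*pose(38),[40,42,44,46,48,50,50,50])
E
```

```text
[ 0.54113756 -0.06709385  0.13947481] [ 0.54167604 -0.06725752  0.141     ] [ 0.52185114 -0.15856832  0.25728743]
[0, -0.0, 0.06, -0.15, 0.0, -0.0, -0.0]
[0, -0.08, 0.0, -0.29, 0.0, 0.017, -0.0]
[0, -0.13, -0.0, -0.43, 0.0, 0.026, 0.0]
[0, -0.13, 0.0, -0.43, 0.0, 0.026, -0.0]
[0, -0.12, -0.0, -0.43, 0.0, 0.026, 0.0]
[0, -0.12, 0.0, -0.43, 0.0, 0.026, 0.0]
[0, -0.12, -0.0, -0.43, -0.0, 0.026, 0.0]
[0, -0.12, 0.0, -0.43, 0.0, 0.026, -0.0]

[0, -0.11, 0.0, -0.43, -0.0, 0.026, 0.0]
[0, -0.11, 0.0, -0.43, 0.0, 0.026, 0.0]
[0, -0.11, -0.0, -0.43, -0.0, 0.026, -0.0]
[0, -0.11, -0.0, -0.43, 0.0, 0.026, 0.0]
[0, -0.11, 0.0, -0.44, 0.0, 0.026, -0.0]
[0, -0.11, -0.0, -0.44, 0.0, 0.026, 0.0]
[0, -0.12, 0.0, -0.44, -0.0, 0.026, 0.0]
[0, -0.12, -0.0, -0.44, 0.0, 0.026, -0.0]

[0, -0.17, 0.0, -0.59, 0.0, 0.035, -0.0]
[0, -0.17, 0.0, -0.59, -0.0, 0.035, -0.0]
[0, -0.17, -0.0, -0.59, 0.0, 0.035, 0.0]
[0, -0.17, 0.0, -0.59, 0.0, 0.035, 0.0]
[0, -0.14, 0.0, -0.61, -0.0, 0.035, 0.0]
[0, -0.14, -0.0, -0.61, -0.0, 0.035, -0.0]
[0, -0.14, -0.0, -0.61, 0.0, 0.035, 0.0]
[0, -0.14, 0.0, -0.61, 0.0, 0.035, -0.0]

[0, -0.14, -0.0, -0.61, -0.0, 0.035, 0.0]
[0, -0.14, 0.0, -0.61, 0.0, 0.035, 0.0]
[0, -0.14, -0.0, -0.61, -0.0, 0.035, -0.0]
[0, -0.14, 0.0, -0.61, 0.0, 0.035, -0.0]
[0, -0.14, -0.0, -0.61, 0.0, 0.035, 0.0]
[0, -0.14, 0.0, -0.61, 0.0, 0.035, 0.0]
[0, 0.0, 0.0, 0.0, 0.0, 0.0, 0.0]
[0, 0.0, 0.0, 0.0, 0.0, 0.0, 0.0]
```

Emit:
drive_tool(
  targets=[
    [0,0,0,-0.2,0,0,0],
    [0,-0.08,0,-0.29,0,0.017,0],
    [0,-0.13,0,-0.43,0,0.026,0],
    [0,-0.13,0,-0.43,0,0.026,0],
    [0,-0.12,0,-0.43,0,0.026,0],
    [0,-0.12,0,-0.43,0,0.026,0],
    [0,-0.12,0,-0.43,0,0.026,0],
    [0,-0.12,0,-0.43,0,0.026,0],
  ],
)

```text
t: 17.15
position: [0.5387, -0.0773, 0.1697]
orientation: [3.141, -0.175, 1.357]
contact_force: [0.8, 1.5, 0.8]
grip_width: 0.0184
grasp_force: 98.1
```

```bash
python3 - <<'E'
from tip import *
s=manip.get_state();P,R=cur();Q,R1=pose(10);print((P-Q)*1000,np.degrees(np.arccos(-R[2,2])),s["contact_force"],s["joint_pos"].round(2))
E
```

```text
[-0.76561934  0.02522052  0.48313836] 10.021315622226933 [0.84246588 1.50539634 0.75624038] [-0.24  0.26 -0.33  0.99  0.17  1.54]
```

Emit:
drive_tool(
  targets=[
    [0,-0.11,0,-0.48,0,0.026,0],
    [0,-0.11,0,-0.48,0,0.026,0],
    [0,-0.11,0,-0.43,0,0.026,0],
    [0,-0.11,0,-0.43,0,0.026,0],
    [0,-0.11,0,-0.44,0,0.026,0],
    [0,-0.11,0,-0.44,0,0.026,0],
    [0,-0.12,0,-0.44,0,0.026,0],
    [0,-0.12,0,-0.44,0,0.026,0],
  ],
)

```text
t: 18.15
position: [0.535, -0.0948, 0.2018]
orientation: [3.141, -0.383, 1.357]
contact_force: [1.3, -0.3, -2.7]
grip_width: 0.0186
grasp_force: 97.5
```

Emit:
drive_tool(
  targets=[
    [0,-0.17,0,-0.59,0,0.035,0],
    [0,-0.17,0,-0.59,0,0.035,0],
    [0,-0.17,0,-0.59,0,0.035,0],
    [0,-0.17,0,-0.59,0,0.035,0],
    [0,-0.14,0,-0.61,0,0.035,0],
    [0,-0.14,0,-0.61,0,0.035,0],
    [0,-0.14,0,-0.61,0,0.035,0],
    [0,-0.14,0,-0.61,0,0.035,0],
  ],
)

```text
t: 19.15
position: [0.5276, -0.1282, 0.2376]
orientation: [-3.141, -0.663, 1.357]
contact_force: [0.3, 0.1, -3.0]
grip_width: 0.018
grasp_force: 97.6
```

```bash
python3 - <<'E'
from tip import *
s=manip.get_state();P,R=cur();Q,R1=pose(38);print((P-Q)*1000,np.degrees(np.arccos(-R[2,2])),s["contact_force"],s["joint_pos"].round(2))
E
```

```text
[-0.92099649 -0.15872303  1.40561709] 38.00364013294997 [ 0.32374451  0.14509001 -3.04313873] [-0.57  0.39 -0.14  1.31  0.61  1.13]
```

Emit:
drive_tool(
  targets=[
    [0,-0.14,0,-0.61,0,0.035,0],
    [0,-0.14,0,-0.61,0,0.035,0],
    [0,-0.14,0,-0.61,0,0.035,0],
    [0,-0.14,0,-0.61,0,0.035,0],
    [0,-0.14,0,-0.61,0,0.035,0],
    [0,-0.14,0,-0.61,0,0.035,0],
    [0,0,0,0,0,0,0],
    [0,0,0,0,0,0,0],
  ],
)

```text
t: 20.15
position: [0.5212, -0.1583, 0.2584]
orientation: [3.141, -0.871, 1.357]
contact_force: [0.1, -0.3, -3.3]
grip_width: 0.0185
grasp_force: 97.7
```

Emit:
drive_tool(
  targets=[
    [0,0,0,0,0,0,0],
    [0,0,0,0,0,0,0],
    [0,0,0,0,0,0,0],
    [0,0,0,0,0,0,0],
    [0,0,0,0,0,0,0],
    [0,0,0,0,0,0,0],
    [0,0,0,0,0,0,0],
    [0,0,0,0,0,0,0],
  ],
)

```text
t: 21.15
position: [0.5211, -0.1582, 0.2585]
orientation: [-3.141, -0.871, 1.357]
contact_force: [0.4, 1.1, -2.7]
grip_width: 0.0183
grasp_force: 97.7
```

```bash
python3 - <<'E'
from tip import *
a=save("scene","s7");b=save("top","t7")
P,R=cur();Q,R1=pose(50);print((P-Q)*1000)
l=[]
for i in range(8): manip.camera("top"); l.append(manip.get_state()["contact_force"])
print(np.mean(l,0))
f=lambda a:cv2.resize(a[:,:,::-1],(400,300),interpolation=cv2.INTER_CUBIC)
cv2.imwrite("pics/c10.png",np.hstack([f(a[220:340,200:360]),f(b[220:310,350:470])]))
E
```

```text
[-0.73696449  0.34448127  1.18669147]
[-0.13897788  0.35747255 -2.99930217]
```

View pics/c10.png

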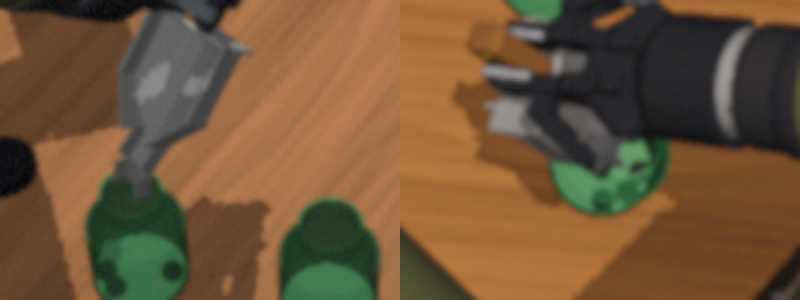

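The scoop is empty. All four balls show in the jar: in the scene crop at (110,245), (105,268), (117,285) and (172,270), and four matching dots in the top crop. Now back out and return to the bench.

```bash
python3 - <<'E'
from tip import *
P,R=cur();R1=down(1.357);B=P+[0,0,.05];C=np.array([.532,.0,.20]);D=np.array([.5237,.10,.06])
rows(P,R,B,R,3,0);print();rows(B,R,C,R1,9,0);print();rows(C,R1,D,R1,7,0)
E
```

```text
[0, 1.27, 0.0, -1.07, 0.0, 0.0, 0.0]
[0, 1.27, 0.0, -1.07, 0.0, 0.0, 0.0]
[0, 1.27, 0.0, -1.07, 0.0, 0.0, 0.0]

[0, 0.2, -0.26, 2.11, 0.0, -0.097, -0.0]
[0, 0.4, -0.26, 2.08, 0.0, -0.097, -0.0]
[0, 0.6, -0.26, 2.03, 0.0, -0.097, -0.0]
[0, 0.8, -0.26, 1.96, 0.0, -0.097, -0.0]
[0, 0.98, -0.26, 1.88, 0.0, -0.097, -0.0]
[0, 1.16, -0.26, 1.77, 0.0, -0.097, -0.0]
[0, 1.33, -0.25, 1.65, 0.0, -0.097, -0.0]
[0, 1.48, -0.25, 1.52, 0.0, -0.097, -0.0]
[0, 1.62, -0.25, 1.37, 0.0, -0.097, -0.0]

[0, 1.37, -0.42, 2.0, 0.0, 0.0, 0.0]
[0, 1.37, -0.42, 2.0, 0.0, 0.0, 0.0]
[0, 1.37, -0.42, 2.0, 0.0, 0.0, 0.0]
[0, 1.37, -0.42, 2.0, 0.0, 0.0, 0.0]
[0, 1.37, -0.42, 2.0, 0.0, 0.0, 0.0]
[0, 1.37, -0.42, 2.0, 0.0, 0.0, 0.0]
[0, 1.37, -0.42, 2.0, 0.0, 0.0, 0.0]
```

Emit:
drive_tool(
  targets=[
    [0,1.27,0,-1.07,0,0,0],
    [0,1.27,0,-1.07,0,0,0],
    [0,1.27,0,-1.07,0,0,0],
    [0,0.2,-0.26,2.11,0,-0.097,0],
    [0,0.4,-0.26,2.08,0,-0.097,0],
    [0,0.6,-0.26,2.03,0,-0.097,0],
    [0,0.8,-0.26,1.96,0,-0.097,0],
    [0,0.98,-0.26,1.88,0,-0.097,0],
  ],
)

```text
t: 22.65
position: [0.527, -0.0698, 0.2493]
orientation: [3.14, -0.384, 1.357]
contact_force: [-0.1, 1.0, -3.4]
grip_width: 0.0185
grasp_force: 97.5
```

Emit:
drive_tool(
  targets=[
    [0,1.16,-0.26,1.77,0,-0.097,0],
    [0,1.33,-0.25,1.65,0,-0.097,0],
    [0,1.48,-0.25,1.52,0,-0.097,0],
    [0,1.62,-0.25,1.37,0,-0.097,0],
    [0,1.37,-0.42,0.5,0,0,0],
    [0,1.37,-0.42,1,0,0,0],
    [0,1.37,-0.42,1,0,0,0],
    [0,1.37,-0.42,1,0,0,0],
  ],
)

```text
t: 23.65
position: [0.5268, 0.0572, 0.164]
orientation: [-3.141, 0.002, 1.356]
contact_force: [0.2, -0.3, -3.5]
grip_width: 0.0186
grasp_force: 97.5
```

Emit:
drive_tool(
  targets=[
    [0,1.37,-0.42,2,0,0,0],
    [0,1.37,-0.42,2,0,0,0],
    [0,1.37,-0.42,2,0,0,0],
    [0,0,0,2,0,0,0],
    [0,0,0,1.5,0,0,0],
    [0,0,0,0.7,0,0,0],
    [0,0,0,0,0,0,0],
    [0,0,0,0,0,0,0],
  ],
)

```text
t: 24.65
position: [0.524, 0.0995, 0.0632]
orientation: [3.141, 0.002, 1.356]
contact_force: [-0.6, -0.6, -2.8]
grip_width: 0.0184
grasp_force: 97.4
```

Lower the last 18 mm gently, watching the force.

Emit:
drive_tool(
  targets=[
    [0,0,0,0.5,0,0,0],
    [0,0,0,0.5,0,0,0],
    [0,0,0,0.3,0,0,0],
    [0,0,0,0.2,0,0,0],
    [0,0,0,0.1,0,0,0],
    [0,0,0,0.1,0,0,0],
    [0,0,0,0,0,0,0],
    [0,0,0,0,0,0,0],
  ],
)

```text
t: 25.65
position: [0.5235, 0.0996, 0.0456]
orientation: [3.141, 0.002, 1.357]
contact_force: [-1.4, -0.0, -4.0]
grip_width: 0.0182
grasp_force: 97.5
```

Emit:
drive_tool(
  targets=[
    [0,0,0,0.1,0,0,0],
    [0,0,0,0.1,0,0,0],
    [0,0,0,0.1,0,0,0],
    [0,0,0,0,0,0,0],
    [0,0,0,0,0,0,0],
    [0,0,0,0,0,0,0],
    [0,0,0,0,0,0,0],
    [0,0,0,0,0,0,0],
  ],
)

```text
t: 26.65
position: [0.5238, 0.1, 0.0446]
orientation: [3.141, 0.001, 1.357]
contact_force: [-5.7, 1.7, 17.8]
grip_width: 0.0185
grasp_force: 100.7
```

Emit:
drive_tool(
  targets=[
    [0,0,0,-0.1,0,0,0],
    [0.1,0,0,0,0,0,0],
    [0.3,0,0,0,0,0,0],
    [0.5,0,0,0,0,0,0],
    [0.6,0,0,0,0,0,0],
    [0.6,0,0,-1.5,0,0,0],
    [0.6,0,0,-3,0,0,0],
    [0.6,0,0,-3,0,0,0],
  ],
)

```text
t: 27.65
position: [0.5235, 0.0997, 0.1202]
orientation: [3.141, 0.002, 1.357]
contact_force: [0.7, 0.1, 0.8]
grip_width: 0.0508
grasp_force: 0.0
```

Emit:
drive_tool(
  targets=[
    [0.6,0,0,-3,0,0,0],
    [0.6,0,0,-3,0,0,0],
    [0.6,0,0,-3,0,0,0],
    [0.6,0,0,-2,0,0,0],
    [0.6,0,0,0,0,0,0],
    [0.6,0,0,0,0,0,0],
    [0.6,0,0,0,0,0,0],
    [0.6,0,0,0,0,0,0],
  ],
)

```text
t: 28.65
position: [0.523, 0.0998, 0.2277]
orientation: [-3.14, 0.003, 1.357]
contact_force: [0.2, 1.1, -0.4]
grip_width: 0.0516
grasp_force: 0.0
```

```bash
python3 - <<'E'
from h import *
a=save("scene","s8");b=save("top","t8")
print(manip.get_state()["position"])
r=manip.regions_of("scene","scoop")[0];m=r["mask"];ys,xs=np.nonzero(m);print(r["p"],r["at"],xs.min(),xs.max(),ys.min(),ys.max())
# predicted standing scoop corners
d=np.array([np.cos(1.357),np.sin(1.357),0]);n=np.array([-d[1],d[0],0]);O=np.array([.524,.1,0])-.086*d
for q in((-.088,0,.012),(-.012,.039,.048),(-.012,-.039,.048),(.052,.039,.048),(.052,-.039,.048),(.04,-.03,0)): print(q,proj("scene",O+d*q[0]+n*q[1]+[0,0,q[2]]).round(1))
for q in("tin","brush","jar_cap","jar"): print(q,[np.round(x["at"]).tolist() for x in manip.regions_of("scene",q)[:4]])
E
```

```text
[0.52319594 0.09985597 0.22801738]
0.84 [323.5, 237.3] 292 359 211 268
(-0.088, 0, 0.012) [297.  267.3]
(-0.012, 0.039, 0.048) [307.8 230.5]
(-0.012, -0.039, 0.048) [332.8 247. ]
(0.052, 0.039, 0.048) [326.5 217. ]
(0.052, -0.039, 0.048) [351.4 232.6]
(0.04, -0.03, 0) [344.3 248. ]
tin [[400.0, 297.0]]
brush [[358.0, 382.0]]
jar_cap [[200.0, 286.0]]
jar [[169.0, 386.0], [334.0, 326.0], [244.0, 382.0], [254.0, 316.0]]
```

The scoop stands where predicted, and the tin, brush, cap and jars are unmoved, so I'm handing in.

```bash
python3 -c "
from rig import manip
print(manip.finish_job())"
```

```text
the job is handed in; nothing more can be done
None
```

I handed the job in at about 29 s of the 64 s: pictures show all four balls in the jar nearest the base, and the empty scoop is let go back on the open bench. The jar, tin, brush and cap show no movement, but the hand-in gave no verdict.

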